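Let the ratchet press down onto a glued pack

TASK

A freshly glued pack lies under the raised plate of the small ratchet press. Flick the pawl's release lever fully over, take the load off the pawl with the crank so that it springs clear of the ratchet wheel, then ease the crank back, keeping the load in hand, until the plate sits gently on the pack with its own weight, and let go. Never let the plate run down or drop, do not force it into the pack, and do not shift the packs or the things beside them.

Things in the scene. Friction and masses are not known exactly. Their poses are not given: they have to be found in the camera images.
- press: grey C-framed bench press bolted down. Origin on the bench under the ram; x away from the robot's side (wheel and crank are on the -x face), y to the column, z up. Head: x -30 to 30, y -38 to 64, z 112 to 242 mm; arm and column beside it to y 134 mm, foot to y 165 mm. The 22 mm square rack-toothed ram rises through the head at x = y = 0, up to 310 mm above the bench
- press_plate: steel pressing plate 100 x 100 x 14 mm, rubber-faced, on the ram; origin at the centre of its underside, z up. It slides up and down only, geared to the crank, 25 mm per radian. Plate and ram weigh 1.4 to 1.9 kg, which pulls the crank grip along its circle with about 4.5 to 6.5 N
- crank: the drum: ratchet wheel (96 mm across, 48 saw teeth 5 mm deep) with a crank arm in front, in one piece. Origin on the shaft axis in the wheel's mid-plane, at x -43, y +34, z 165 mm of the press; the shaft runs along the press's x. The load always pulls it in the letting-down direction; the engaged pawl holds it
- grip (a point): middle of the crank's black grip: a sleeve 22 mm thick, 46 mm long, level along the press's x, free to spin on its pin, 72 mm from the shaft axis, 53 mm in front of the wheel's mid-plane. It starts above the shaft on the column side. Moving it over the top, away from the column, lets the plate down (up to 2 rad needed); back down towards the column winds it up (at least 0.25 rad free)
- lever_tail (a point): top of the release lever's ribbed thumb pad (18 mm along x, 22 mm along y), off the head's side away from the column, 44 mm from the pawl's pivot pin (at y -26, z 224 mm of the press). Pushed down from above with about 5 N, it swings some 18 mm to its stop; friction keeps it where it is left
- pawl_tip (a point): centre of the sprung pawl's 5 mm thick nose, in the teeth on top of the wheel, 63 mm from the pivot pin: 44 to 48 mm from the shaft axis when engaged. With the lever over, a spring urges it off, but the loaded tooth traps it until the drum is wound up by up to 0.1 rad; then it springs up to over 58 mm from the shaft axis and stays off
- release_lever (a joint): angle of the release lever, rad: 0 pawl sprung into the wheel, 0.42 fully over (thumb pad down at its stop, pawl urged off)
- small_white_box: white product carton 61 x 100 x 45 mm, 0.11 kg; origin at the centre of its underside. One of the three cartons lies under the plate, the others wait on the bench
- pack_soap: dark green product carton 56 x 80 x 30 mm, 0.1 kg; origin at the centre of its underside
- pack_clip: white and pale blue product carton 61 x 60 x 35 mm, 0.07 kg; origin at the centre of its underside
- tape_clear: roll of brown tape, 94 mm across, 48 mm high, lying flat; a bystander
- cream_tube: white cream tube 156 mm long, 31 mm high, lying down; a bystander

How it is judged:
On the way, in this order (a step that is already met when the one before it is completed fails the run):
1. the release lever is flicked over, the pawl still trapped in the teeth (value of joint release_lever above 0.36 rad and distance between pawl_tip and crank below 0.049 m), for 0.1 s.
2. the pawl has sprung clear while the robot holds the crank (distance between pawl_tip and crank above 0.054 m and contact force between the fingers and crank above 1.5 N), for 0.2 s.
At the end, for the whole second after the job is handed in: The plate rests on the pack with its own weight (more than 7 N) and stands still (under 5 mm/s), the release lever is over (beyond 0.36 rad), the pawl is clear of the wheel (its nose over 54 mm from the shaft axis), and the three packs are within 15 mm of where they stood (value of joint release_lever above 0.36 rad and distance between pawl_tip and crank above 0.054 m and (contact force between press_plate and small_white_box above 7 N or contact force between press_plate and pack_soap above 7 N or contact force between press_plate and pack_clip above 7 N) and linear speed of press_plate below 0.005 m/s and distance of each of small_white_box, pack_soap, pack_clip from where it was at the start of the episode below 0.015 m); the robot touches nothing.
It fails at once if the plate runs down: faster than 80 mm/s (linear speed of press_plate above 0.08 m/s).
It fails at once if the plate strikes or is forced into a pack with more than 40 N (contact force between press_plate and small_white_box above 40 N or contact force between press_plate and pack_soap above 40 N or contact force between press_plate and pack_clip above 40 N).
It fails at once if a pack is shifted by more than 20 mm or a bystander by more than 30 mm (distance of any of small_white_box, pack_soap, pack_clip from where it was at the start of the episode above 0.02 m or distance of any of tape_clear, cream_tube from where it was at the start of the episode above 0.03 m).
It also fails if it takes over 54 s, if anything falls off the work surface, if the arm or the gripper's body presses on something with over 40 N, if the wrist force passes 120 N, or if a joint passes its speed limit or range.

ROBOT

A 6-joint arm with a two-finger parallel gripper is mounted at the origin on a cart in front of the work surface, level with it; the furniture and walls round the work are solid. World frame = base frame: x ahead of the robot, y to its left, z up, the work surface at z = 0. Lengths are in m, angles in rad, forces in N, time in s.
With the tool pointing down it reaches from about 0.35 to 0.875 m from the base axis. Payload 4.2 kg.
Tool frame: the origin (TCP) lies midway between the tips of the shut fingers; the grasp point (between the pads) lies 19 mm behind it; z points along the fingers, y is the line along which they close (so a half turn about z gives the same grasp; the last joint's range is limited). The gripper opens to 87 mm and grips with 3 to 60 N. Pads are 19 mm wide; open, the fingers measure 117 mm over their backs; the gripper's body (75 mm by 190 mm) begins 51 mm behind the grasp point.
Start: joints at [1.595, 0.385, 0.008, 0, -1.194, -0.259], TCP at [0.145, 0.608, 0.223] pointing down, gripper open.
Joint ranges: [-3.14, 3.14], [-1.21, 2.06], [-1.07, 1.41], [-3.16, 2.05], [-2.99, -0.16], [-3.1, 3.1]. Speed limits (rad/s): [2.79, 2.79, 3.14, 3.14, 3.14, 3.14].

INTERFACE

Orientations are given as a rotation vector (axis times angle).
In Python, from rig import env gives the robot as it stands.
- The arm moves only by the tool apply_moves, never from a script. Its argument "series" is a list of rows, each a list of 7 numbers: the finger opening in m, from 0 to 0.087, then the shift along the tool's x, y, z in m, then the turn, a rotation vector about the tool's x, y, z in rad. In form: [[grip, tx, ty, tz, ax, ay, az], ...]. A call has 1 to 5 rows; each row is the pose to reach, as a shift and turn from the pose commanded when the call began, along the tool's axes at that moment; what a row does not reach only later rows make up. A row lasts 1/12 s, in which the tool goes at most 41.7 mm and 7.16 degrees, less where a joint would pass 70% of its speed; a pose out of reach is approached as far as the arm can. A call with a gripper value outside its range is refused whole. The fingers move at their own pace and stop on an object; "force" is the grip in N (left out, the last holds). Time passes only in rows, so rows that repeat a pose let the fingers close. It gives the time, the measured TCP pose, the force, the opening and the grip force at its end, in the units of the state.
- env.sense(): the state, without advancing time (a new reading comes with each control period).
- env.read_camera(name): name is "scene" or "top"; returns the picture (420x560x3 uint8, red, green, blue); there is no depth.
- env.camera_info(name): a dict with "fx", "fy", "cx", "cy" (pixels), "R" (3x3) and "t" (3): a world point X has camera coordinates R X + t. Camera axes: x right, y down, z forward; pixel columns grow to the right and rows downward; lengths in m; the calibration is good to about 2 mm. A picture is of the moment at which its call begins. camera_info takes no time and is no camera call.
- env.finish_job(): hands the job in; it is judged then, once.
The state is a dict: "clock": time; "joint_pos": joint angles; "dq": joint speeds; "effort": joint torques, N m; "tool_pos": TCP position; "tcp_rot": TCP orientation; "contact_force": force on the tool from outside, world axes, zero at the start; "torque": the same for the moment, N m; "grip_width": opening from 0.0 (shut) to 1.0 (fully open); "grasp_force": force on a finger pad.
Only numpy, scipy, OpenCV 4.12 (cv2) and the standard library are available. Lean on these libraries where they do the work, as an engineer would, in place of code of your own. Each camera call takes 0.05 s, during which the arm holds its last target. There are 200 camera calls.

## Working session

There is one attempt and no reset: what is moved stays moved. The work goes in short steps, Python scripts to look and compute and a tool call to move; the robot and the scene stay as the last step left them, time stands still between calls to the robot, and variables do not carry over. Pictures are saved under pics/ and viewed, at most 10 in all, crops included, and the job is handed in when it is done.

Besides the shell and the picture viewer there is one more tool, called after ">>>" in YAML: its name, and indented under it one key for each argument. apply_moves: Moves the arm, as the interface text tells. Its arguments: {"type":"object","properties":{"series":{"type":"array"},"force":{"type":"number"}},"required":["series"]}

```bash
mkdir -p pics
python3 - <<'E'
from rig import env
import cv2,numpy as np
print(env.sense())
for n in("scene","top"):
    im=env.read_camera(n); cv2.imwrite(f"pics/{n}0.png",im[:,:,::-1]); i=env.camera_info(n)
    print(n,i['fx'],i['fy'],i['cx'],i['cy'],np.round(i['R'],4).tolist(),np.round(i['t'],4).tolist(),-i['R'].T@i['t'])
    cv2.imwrite(f"pics/{n}0b.png",cv2.resize(im[:,:,::-1],(784,588),interpolation=cv2.INTER_CUBIC))
E
```

```text
{'clock': 0.0, 'joint_pos': array([ 1.59458878e+00,  3.85516623e-01,  6.60438309e-03, -5.24731414e-04,
       -1.19405102e+00, -2.58611876e-01]), 'dq': array([-0.00096973,  0.00041021,  0.00090542, -0.00150841, -0.00016343,
        0.00245175]), 'effort': array([-1.21837405e-05, -3.90664852e+01,  1.87406623e+01,  4.21976477e+00,
        1.09374206e-02, -1.94520958e-04]), 'tool_pos': array([0.14524526, 0.6072367 , 0.22147154]), 'tcp_rot': array([ 3.11772964e+00, -3.68049031e-01, -2.79258706e-04]), 'contact_force': array([ 0.49065394, -0.91780974,  0.21189167]), 'torque': array([ 0.00152441, -0.05617801, -0.03506322]), 'grasp_force': 0.0, 'grip_width': 1.0022695879110628}
scene 544.1564980553737 544.1564980553737 279.27342655570243 211.36069101720562 [[0.7807, -0.6249, -0.0009], [-0.3367, -0.4193, -0.8431], [0.5265, 0.6585, -0.5378]] [-0.319, 0.3584, 0.9913] [-0.15217854 -0.70184113  0.83495508]
top 465.0078587080239 465.0078587080239 270.9021508633003 213.237277656565 [[0.0012, -0.9999, 0.0163], [-0.9989, -0.0019, -0.0464], [0.0464, -0.0162, -0.9988]] [0.0864, 0.4828, 1.1232] [0.43003703 0.10548559 1.14285571]
```

View pics/scene0b.png

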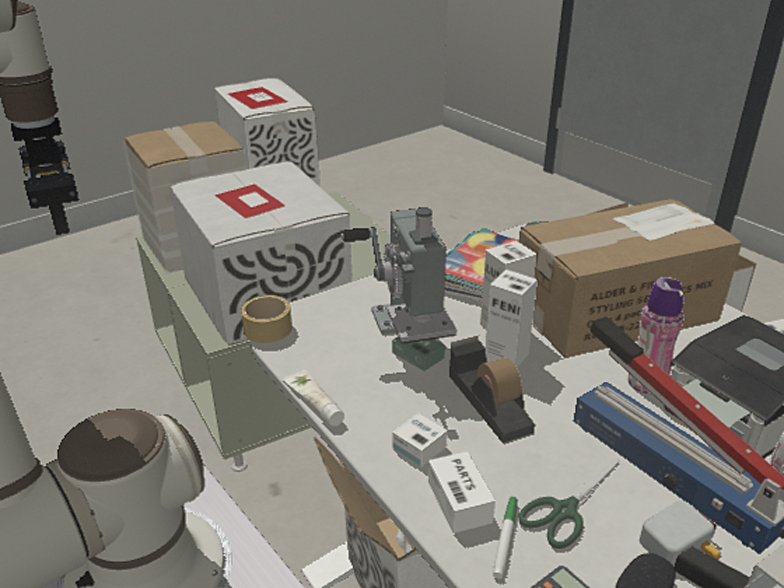

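View pics/top0b.png

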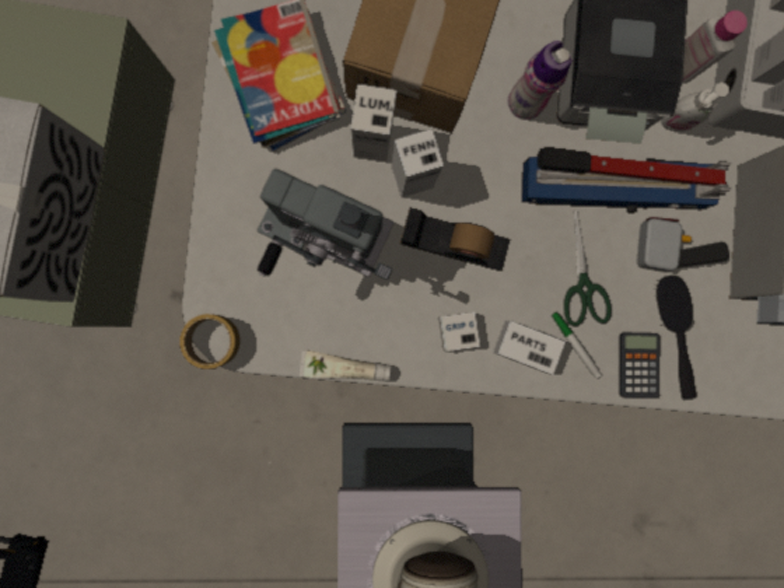

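The scene view shows the press at about (410,270), with the crank grip at its upper left (355,235) and the green pack below. In the top view the press head is at about (350,220), the grip at (269,259) and the thumb pad at about (378,270). Next I'll zoom in on both.

Run:
```python
import cv2,numpy as np
a=cv2.imread("pics/scene0.png")[140:270,235:335]; b=cv2.imread("pics/top0.png")[115:205,175:295]
a=cv2.resize(a,None,fx=4.5,fy=4.5,interpolation=cv2.INTER_CUBIC)
cv2.imwrite("pics/za.png",a)
b=cv2.resize(b,None,fx=6.5,fy=6.5,interpolation=cv2.INTER_CUBIC); b=np.clip(b*1.6,0,255).astype(np.uint8)
cv2.imwrite("pics/zb.png",b)
```

```text
(no output)
```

View pics/za.png

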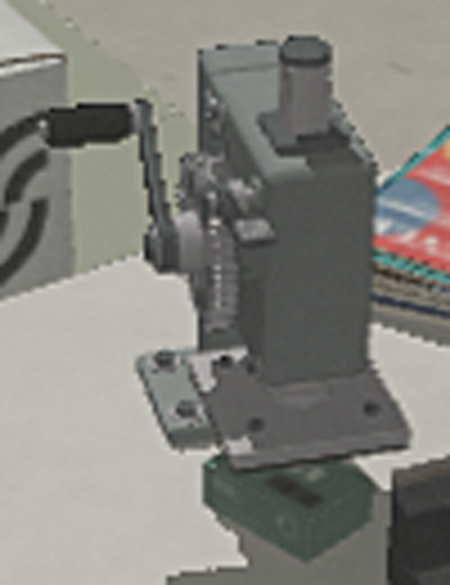

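View pics/zb.png

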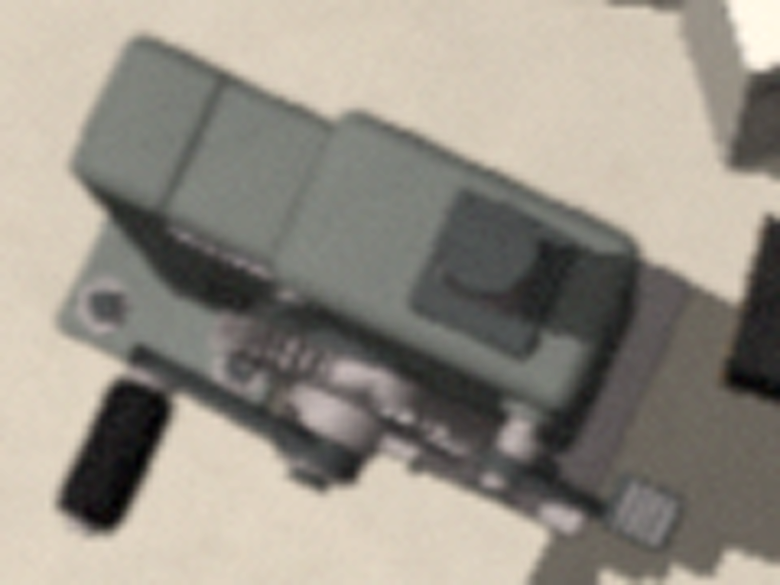

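```bash
cat > h.py <<'E'
from rig import env
import numpy as np
I={n:env.camera_info(n) for n in("scene","top")}
def ray(n,u,v):
    i=I[n]; d=i['R'].T@np.array([(u-i['cx'])/i['fx'],(v-i['cy'])/i['fy'],1]); return -i['R'].T@i['t'],d/np.linalg.norm(d)
def tri(s,t):
    (p,d),(q,e)=ray("scene",*s),ray("top",*t)
    A=np.c_[d,-e]; k=np.linalg.lstsq(A,q-p,rcond=None)[0]
    a,b=p+k[0]*d,q+k[1]*e; return (a+b)/2,np.linalg.norm(a-b)
def onz(n,u,v,z):
    p,d=ray(n,u,v); return p+d*(z-p[2])/d[2]
def proj(n,X):
    i=I[n]; c=i['R']@X+i['t']; return i['fx']*c[0]/c[2]+i['cx'],i['fy']*c[1]/c[2]+i['cy']
def S(u,v): return 235+(u+.5)/4.5-.5,140+(v+.5)/4.5-.5
def T(u,v): return 175+(u+.5)/6.5-.5,115+(v+.5)/6.5-.5
E
python3 - <<'E'
from h import *
import cv2
P={}
for k,s,t in [("grip",(90,123),(115,453)),("gripOut",(45,125),(88,522)),("gripIn",(133,118),(148,380)),("pad",(256,229),(645,512)),("ramtop",(306,48),(488,248)),("hub",(155,248),(310,478))]:
    X,e=tri(S(*s),T(*t)); print(k,X.round(4),round(e,4)); P[k]=X
for n in("scene","top"):
    im=cv2.imread(f"pics/{n}0.png"); m=(im.max(2)<42).astype(np.uint8)
    _,_,st,c=cv2.connectedComponentsWithStats(m)
    for a,b in zip(st,c):
        if a[4]>60 and ((n=="scene" and 235<b[0]<280 and 150<b[1]<190) or (n=="top" and 180<b[0]<210 and 170<b[1]<200)): print(n,a,b)
# head top edges at z=.242 from top view
for p in [(275,258),(560,405),(350,112),(635,240)]: print(p,onz("top",*T(*p),.242).round(4))
# soap top corners (z=.03) scene
for p in [(205,478),(305,535),(375,492)]: print(p,onz("scene",*S(*p),.03).round(4))
E
```

```text
grip [0.5305 0.2473 0.2177] 0.0001
gripOut [0.5081 0.2555 0.2205] 0.0023
gripIn [0.5527 0.2376 0.2174] 0.001
pad [0.5114 0.0851 0.2327] 0.0002
ramtop [0.5812 0.131  0.2912] 0.0
hub [0.5291 0.1914 0.1659] 0.0023
top [185 174  16  22 206] [192.55825243 184.38834951]
(275, 258) [0.5867 0.1962 0.242 ]
(560, 405) [0.5427 0.1107 0.242 ]
(350, 112) [0.6309 0.174  0.242 ]
(635, 240) [0.5926 0.0883 0.242 ]
(205, 478) [0.5374 0.1572 0.03  ]
(305, 535) [0.5469 0.0831 0.03  ]
(375, 492) [0.6023 0.0884 0.03  ]
```

```bash
cat >> h.py <<'E'
from scipy.spatial.transform import Rotation as Ro
YAW=np.radians(-25.5); O=np.array([.5813,.131,0])
RP=Ro.from_rotvec([0,0,YAW])
def W(x,y,z): return O+RP.apply(np.array([x,y,z])/1000)
def down(psi): return Ro.from_rotvec([0,0,np.radians(psi)])*Ro.from_rotvec([np.pi,0,0])
def plan(wps,start=None):
    s=env.sense(); p,r=(s['tool_pos'],Ro.from_rotvec(s['tcp_rot'])) if start is None else start
    for q,t in wps:
        print((r.inv().apply(q-p)).round(4),(r.inv()*t).as_rotvec().round(4),'->',q.round(3)); p,r=q,t
def st():
    s=env.sense(); p=RP.inv().apply(s['tool_pos']-O)*1000; t=Ro.from_rotvec(s['tcp_rot']).as_matrix()
    print('t',round(s['clock'],2),'press mm',p.round(1),'yaw',np.degrees(np.arctan2(t[1,0],t[0,0])).round(1),'Fp',RP.inv().apply(s['contact_force']).round(1),'g',round(s['grip_width'],3),round(s['grasp_force'],1))
E
python3 - <<'E'
from h import *
st(); a=np.array([.1452,.6080,.2230]); b=W(-43,-73,285); r0=Ro.from_rotvec([3.11773,-.36805,-.0003])
print(b, "pad->press", RP.inv().apply(np.array([.5114,.0851,.2327])-O))
plan([(a+(b-a)*f,down(-13.5+(-115.5+13.5)*f)) for f in(.25,.5,.75,1)],(a,r0))
E
```

```text
t 0.1 press mm [-598.6  242.2  221.6] yaw -13.5 Fp [ 0.1 -0.7  0. ] g 1.001 0.0
[0.51106152 0.08362325 0.285     ] pad->press [-0.04333025 -0.07152139  0.2327    ]
[ 0.1195  0.1062 -0.0153] [ 0.0022 -0.0006  0.4457] -> [0.237 0.477 0.238]
[ 0.1536  0.0443 -0.0155] [ 0.     -0.      0.4451] -> [0.328 0.346 0.254]
[ 0.1577 -0.0261 -0.0155] [ 0.     -0.      0.4451] -> [0.42  0.215 0.269]
[ 0.1311 -0.0915 -0.0155] [ 0.     -0.      0.4451] -> [0.511 0.084 0.285]
```

>>> apply_moves:
  series:
    - [0,0.024,0.021,-0.003,0,0,0.089]
    - [0,0.048,0.042,-0.006,0,0,0.178]
    - [0,0.072,0.064,-0.009,0,0,0.267]
    - [0,0.096,0.085,-0.012,0,0,0.356]
    - [0,0.1195,0.106,-0.0155,0,0,0.445]
  force: 20

```text
clock: 0.52
tool_pos: [0.2374, 0.4752, 0.2376]
tcp_rot: [2.958, -1.053, 0.0]
contact_force: [0.5, 0.4, 1.3]
grip_width: 0.706
grasp_force: 0.0
```

>>> apply_moves:
  series:
    - [0,0.031,0.009,-0.003,0,0,0.089]
    - [0,0.061,0.018,-0.006,0,0,0.178]
    - [0,0.092,0.027,-0.009,0,0,0.267]
    - [0,0.123,0.035,-0.012,0,0,0.356]
    - [0,0.1536,0.0443,-0.0155,0,0,0.445]

```text
clock: 0.93
tool_pos: [0.329, 0.3443, 0.2533]
tcp_rot: [2.654, -1.68, -0.0]
contact_force: [0.6, -0.3, 0.1]
grip_width: 0.327
grasp_force: 0.0
```

>>> apply_moves:
  series:
    - [0,0.031,-0.005,-0.003,0,0,0.089]
    - [0,0.063,-0.01,-0.006,0,0,0.178]
    - [0,0.094,-0.016,-0.009,0,0,0.267]
    - [0,0.126,-0.021,-0.012,0,0,0.356]
    - [0,0.1577,-0.0261,-0.0155,0,0,0.445]

```text
clock: 1.35
tool_pos: [0.4204, 0.2133, 0.2689]
tcp_rot: [2.217, -2.225, -0.0]
contact_force: [1.2, 0.4, -0.5]
grip_width: 0.019
grasp_force: 0.0
```

>>> apply_moves:
  series:
    - [0,0.03,-0.021,-0.003,0,0,0.1]
    - [0,0.06,-0.042,-0.006,0,0,0.2]
    - [0,0.09,-0.063,-0.01,0,0,0.3]
    - [0,0.1311,-0.0915,-0.0155,0,0,0.445]
    - [0,0.1311,-0.0915,-0.0155,0,0,0.445]

```text
clock: 1.77
tool_pos: [0.5139, 0.0801, 0.2846]
tcp_rot: [1.666, -2.663, 0.002]
contact_force: [0.2, 0.1, 0.3]
grip_width: 0.006
grasp_force: 0.0
```

Run:
```python
from h import *
import cv2
st(); print(env.sense()['joint_pos'].round(2))
a=env.read_camera("scene")[100:270,215:355,::-1]; b=env.read_camera("top")[105:225,170:310,::-1]
cv2.imwrite("pics/c1.png",np.hstack([cv2.resize(a,(392,476),interpolation=2),cv2.resize(cv2.resize(b,(392,336),interpolation=2),(392,476))]))
```

```text
t 1.77 press mm [-38.9 -75.  284.6] yaw -116.0 Fp [0.2 0.2 0.3] g 0.006 0.0
[ 0.47  0.16 -0.14  0.   -1.27 -0.92]
```

View pics/c1.png

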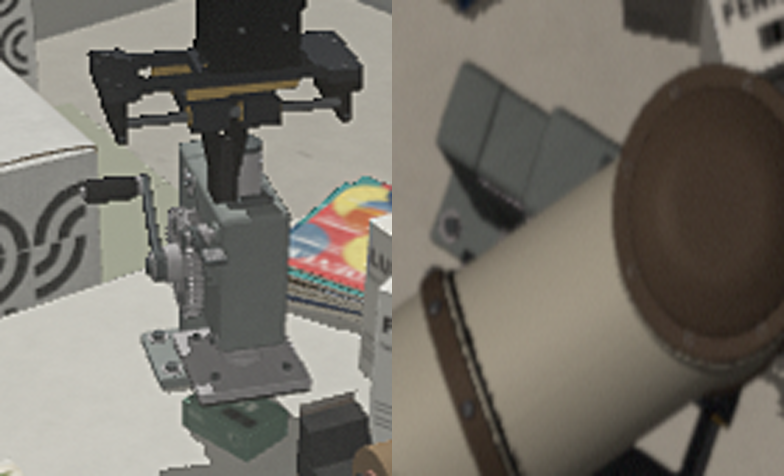

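The fingers are shut and above the pad. In the left crop the tip is at (225,200) and the pad at (212,228).

>>> apply_moves:
  series:
    - [0,-0.001,0.004,0.015,0,0,0]
    - [0,-0.001,0.004,0.03,0,0,0]
    - [0,-0.001,0.004,0.04,0,0,0]
    - [0,-0.001,0.004,0.04,0,0,0]

```text
clock: 2.2
tool_pos: [0.5065, 0.0869, 0.242]
tcp_rot: [1.677, -2.65, -0.002]
contact_force: [0.1, -0.2, -0.2]
grip_width: 0.005
grasp_force: 0.0
```

Run:
```python
from h import *
st()
```

```text
t 2.2 press mm [-48.5 -72.  242. ] yaw -115.3 Fp [ 0.2 -0.2 -0.2] g 0.005 0.0
```

>>> apply_moves:
  series:
    - [0,0,-0.005,0,0,0,0]
    - [0,0,-0.005,0.004,0,0,0]
    - [0,0,-0.005,0.008,0,0,0]
    - [0,0,-0.005,0.012,0,0,0]
    - [0,0,-0.005,0.015,0,0,0]

```text
clock: 2.62
tool_pos: [0.5132, 0.0842, 0.2298]
tcp_rot: [-1.678, 2.656, -0.001]
contact_force: [-1.3, -0.3, 2.9]
grip_width: 0.005
grasp_force: 1.8
```

>>> apply_moves:
  series:
    - [0,0,0,0.003,0,0,0]
    - [0,0,0,0.006,0,0,0]
    - [0,0,0,0.009,0,0,0]
    - [0,0,0,0.009,0,0,0]

```text
clock: 2.95
tool_pos: [0.5132, 0.0842, 0.2204]
tcp_rot: [-1.678, 2.656, -0.0]
contact_force: [-0.5, -1.9, 3.0]
grip_width: 0.002
grasp_force: 1.6
```

Run:
```python
from h import *
st()
```

```text
t 2.95 press mm [-41.4 -71.5 220.4] yaw -115.4 Fp [ 0.4 -1.9  3. ] g 0.002 1.6
```

>>> apply_moves:
  series:
    - [0,0,0,0.003,0,0,0]
    - [0,0,0,0.005,0,0,0]
    - [0,0,0,0.005,0,0,0]

```text
clock: 3.2
tool_pos: [0.5135, 0.0846, 0.2169]
tcp_rot: [-1.678, 2.654, -0.001]
contact_force: [-2.7, -0.8, 8.8]
grip_width: 0.004
grasp_force: 3.9
```

>>> apply_moves:
  series:
    - [0,0,0,0.001,0,0,0]
    - [0,0,0,0.002,0,0,0]
    - [0,0,0,0.002,0,0,0]

```text
clock: 3.45
tool_pos: [0.5137, 0.0846, 0.2166]
tcp_rot: [-1.678, 2.653, -0.002]
contact_force: [-5.6, -0.2, 14.6]
grip_width: 0.004
grasp_force: 7.5
```

>>> apply_moves:
  series:
    - [0,0,0,-0.008,0,0,0]
    - [0,0,0,-0.02,0,0,0]
    - [0,0,0,-0.045,0,0,0]
    - [0,0,0,-0.07,0,0,0]
    - [0,0,0,-0.09,0,0,0]

```text
clock: 3.87
tool_pos: [0.5134, 0.0848, 0.3046]
tcp_rot: [-1.677, 2.655, 0.0]
contact_force: [0.0, -0.2, 0.7]
grip_width: 0.001
grasp_force: 0.0
```

>>> apply_moves:
  series:
    - [0.05,-0.01,0.0035,0,0,0,-0.105]
    - [0.05,-0.02,0.007,0,0,0,-0.21]
    - [0.05,-0.031,0.011,0,0,0,-0.314]
    - [0.05,-0.042,0.0145,0,0,0,-0.419]
    - [0.05,-0.052,0.018,0,0,0,-0.5236]

```text
clock: 4.28
tool_pos: [0.5191, 0.14, 0.3027]
tcp_rot: [2.313, -2.125, -0.002]
contact_force: [-0.5, 1.1, -0.3]
grip_width: 0.3
grasp_force: 0.0
```

>>> apply_moves:
  series:
    - [0.05,-0.011,-0.002,0,0,0,-0.105]
    - [0.05,-0.022,-0.004,0,0,0,-0.21]
    - [0.05,-0.032,-0.006,0,0,0,-0.314]
    - [0.05,-0.043,-0.008,0,0,0,-0.419]
    - [0.05,-0.054,-0.0104,0,0,0,-0.5236]

```text
clock: 4.7
tool_pos: [0.5251, 0.1947, 0.3026]
tcp_rot: [2.785, -1.454, -0.002]
contact_force: [-0.3, -0.6, -0.2]
grip_width: 0.564
grasp_force: 0.0
```

>>> apply_moves:
  series:
    - [0.05,-0.009,-0.008,0,0,0,-0.11]
    - [0.05,-0.018,-0.016,0,0,0,-0.22]
    - [0.05,-0.027,-0.024,0,0,0,-0.33]
    - [0.05,-0.036,-0.031,0,0,0,-0.43]
    - [0.05,-0.0416,-0.036,0,0,0,-0.5236]

```text
clock: 5.12
tool_pos: [0.5312, 0.2498, 0.3023]
tcp_rot: [-3.066, 0.683, 0.002]
contact_force: [-0.1, 0.2, -0.2]
grip_width: 0.572
grasp_force: 0.0
```

>>> apply_moves:
  series:
    - [0.05,0,0,0,0,0,0]
    - [0.05,0,0,0,0,0,0]
    - [0.05,0,0,0,0,0,0]
    - [0.05,0,0,0,0,0,0]

```text
clock: 5.45
tool_pos: [0.5312, 0.248, 0.3034]
tcp_rot: [-3.064, 0.695, 0.0]
contact_force: [0.0, 0.2, 0.8]
grip_width: 0.57
grasp_force: 0.0
```

Run:
```python
from h import *
import cv2
st(); print(env.sense()['joint_pos'].round(2))
a=env.read_camera("scene")[100:250,215:355,::-1]
g=np.array([.5305,.2473,.2177]); print("grip press",RP.inv().apply(g-O), "tcp px",np.array(proj("scene",env.sense()['tool_pos']))-[215,100])
cv2.imwrite("pics/c2.png",cv2.resize(a,(560,600),interpolation=2))
```

```text
t 5.45 press mm [-95.6  84.  303.4] yaw -25.5 Fp [-0.1  0.2  0.8] g 0.57 0.0
[ 0.71  0.27  0.05 -0.   -1.35  0.41]
grip press [-0.09591977  0.0831007   0.2177    ] tcp px [38.80042664 34.16188081]
```

View pics/c2.png

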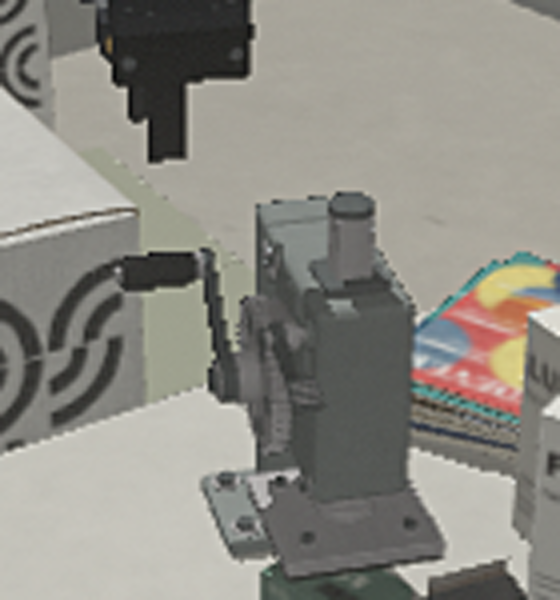

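The fingers are open and directly above the black grip at (160,270), and the thumb pad is now down.

>>> apply_moves:
  series:
    - [0.05,-0.001,0.001,0.03,0,0,0]
    - [0.05,-0.001,0.001,0.06,0,0,0]
    - [0.05,-0.001,0.001,0.085,0,0,0]
    - [0.05,-0.001,0.001,0.1,0,0,0]
    - [0.05,-0.001,0.001,0.104,0,0,0]

```text
clock: 5.92
tool_pos: [0.5283, 0.2465, 0.1963]
tcp_rot: [3.06, -0.693, -0.007]
contact_force: [0.4, -0.6, 0.1]
grip_width: 0.577
grasp_force: 0.0
```

>>> apply_moves:
  series:
    - [0.03,0,0,0,0,0,0]
    - [0.024,0,0,0,0,0,0]
    - [0.018,0,0,0,0,0,0]
    - [0.018,0,0,0,0,0,0]
    - [0.015,0,0,0,0,0,0]
  force: 25

```text
clock: 6.33
tool_pos: [0.5304, 0.2482, 0.2007]
tcp_rot: [-3.063, 0.692, -0.002]
contact_force: [0.6, -0.8, -0.1]
grip_width: 0.284
grasp_force: 0.0
```

Run:
```python
from h import *
st()
```

```text
t 6.33 press mm [-96.4  83.9 200.7] yaw -25.4 Fp [ 0.9 -0.5 -0.1] g 0.284 0.0
```

>>> apply_moves:
  series:
    - [0.015,0,0,0.001,0,0,0]
    - [0.01,0,0,0.001,0,0,0]
    - [0.005,0,0,0.001,0,0,0]
    - [0,0,0,0.001,0,0,0]
    - [0,0,0,0.001,0,0,0]

```text
clock: 6.75
tool_pos: [0.5303, 0.2482, 0.2001]
tcp_rot: [-3.064, 0.691, -0.003]
contact_force: [-2.0, -0.7, 5.1]
grip_width: 0.248
grasp_force: 25.0
```

Run:
```python
from h import *
st()
for d in (0,3,6,9): 
    t=np.radians(43+d); print(d,(72*np.sin(t)-72*np.sin(np.radians(43))).round(1),(72*np.cos(t)-72*np.cos(np.radians(43))).round(1))
```

```text
t 6.75 press mm [-96.4  83.8 200.1] yaw -25.4 Fp [-1.5 -1.4  5.1] g 0.248 25.0
0 0.0 0.0
3 2.7 -2.6
6 5.2 -5.4
9 7.6 -8.3
```

>>> apply_moves:
  series:
    - [0,0,-0.002,0.002,0,0,0]
    - [0,0,-0.0035,0.0035,0,0,0]
    - [0,0,-0.005,0.0052,0,0,0]
    - [0,0,-0.0065,0.007,0,0,0]
    - [0,0,-0.0076,0.0083,0,0,0]

```text
clock: 7.17
tool_pos: [0.5334, 0.2548, 0.1916]
tcp_rot: [-3.064, 0.691, -0.002]
contact_force: [-2.8, -1.4, 6.3]
grip_width: 0.247
grasp_force: 25.0
```

Run:
```python
from h import *
import cv2
st()
a=env.read_camera("scene")[100:250,215:355,::-1]
cv2.imwrite("pics/c3.png",cv2.resize(a,(560,600),interpolation=2))
```

```text
t 7.17 press mm [-96.5  91.1 191.6] yaw -25.4 Fp [-1.9 -2.4  6.3] g 0.247 25.0
```

View pics/c3.png

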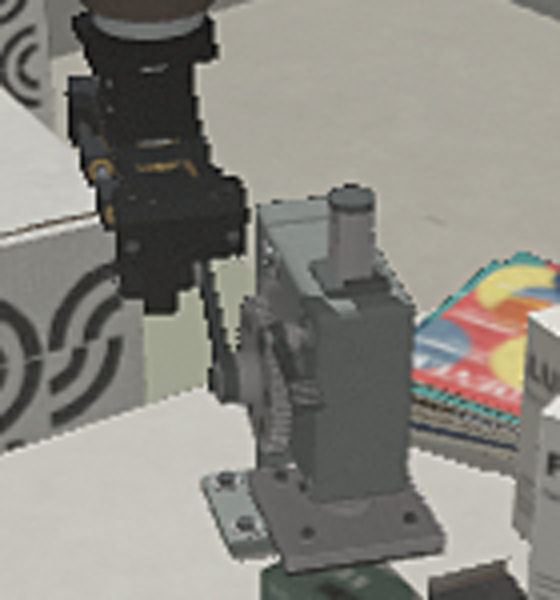

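Run:
```python
import cv2,numpy as np
L=[cv2.resize(cv2.imread(f"pics/{n}.png")[260:440,200:340],(392,504)) for n in("c2","c3")]
cv2.imwrite("pics/c4.png",np.clip(np.hstack(L)*1.7,0,255).astype(np.uint8))
```

```text
(no output)
```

View pics/c4.png

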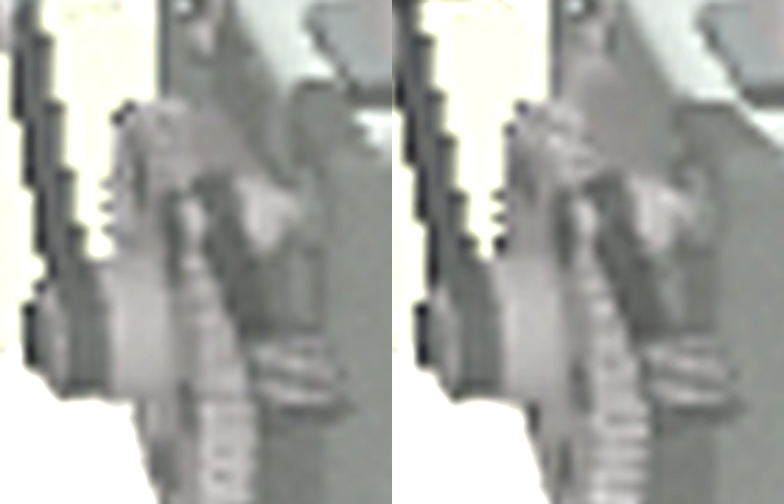

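The right half shows the pawl nose lifted clear of the wheel (moved from (200,120) to (600,80)). Before lowering, I'll estimate the gap between plate and pack.

```bash
python3 - <<'E'
from h import *
for name,c,px in [("(-50,-50) bottom",(-50,-50),(234,467)),("(50,-50) bottom",(50,-50),(410,445))]:
    for z in (30,45,55,65,75,85,95):
        u,v=proj("scene",W(*c,z)); print(name,z,[round((u-235+.5)*4.5),round((v-140+.5)*4.5)],px)
E
python3 - <<'E'
import numpy as np
th=52.5
y=lambda t:72*np.sin(np.radians(t)); z=lambda t:72*np.cos(np.radians(t))
for t0 in np.arange(52.5,-75,-20):
    print(t0,[(round(-(y(t0-d)-y(t0)),1),round(-(z(t0-d)-z(t0)),1)) for d in (4,8,12,16,20)])
E
```

```text
(-50,-50) bottom 30 [231, 537] (234, 467)
(-50,-50) bottom 45 [231, 515] (234, 467)
(-50,-50) bottom 55 [231, 499] (234, 467)
(-50,-50) bottom 65 [231, 484] (234, 467)
(-50,-50) bottom 75 [231, 469] (234, 467)
(-50,-50) bottom 85 [231, 454] (234, 467)
(-50,-50) bottom 95 [231, 438] (234, 467)
(50,-50) bottom 30 [409, 511] (410, 445)
(50,-50) bottom 45 [410, 489] (410, 445)
(50,-50) bottom 55 [411, 474] (410, 445)
(50,-50) bottom 65 [412, 459] (410, 445)
(50,-50) bottom 75 [412, 444] (410, 445)
(50,-50) bottom 85 [413, 429] (410, 445)
(50,-50) bottom 95 [414, 413] (410, 445)
52.5 [(np.float64(3.2), np.float64(-3.9)), (np.float64(6.7), np.float64(-7.5)), (np.float64(10.4), np.float64(-10.9)), (np.float64(14.3), np.float64(-14.0)), (np.float64(18.4), np.float64(-16.9))]
32.5 [(np.float64(4.3), np.float64(-2.6)), (np.float64(8.8), np.float64(-4.8)), (np.float64(13.5), np.float64(-6.7)), (np.float64(18.2), np.float64(-8.3)), (np.float64(23.1), np.float64(-9.6))]
12.5 [(np.float64(4.9), np.float64(-0.9)), (np.float64(9.9), np.float64(-1.5)), (np.float64(15.0), np.float64(-1.7)), (np.float64(20.0), np.float64(-1.6)), (np.float64(25.0), np.float64(-1.1))]
-7.5 [(np.float64(5.0), np.float64(0.8)), (np.float64(9.8), np.float64(2.0)), (np.float64(14.6), np.float64(3.5)), (np.float64(19.3), np.float64(5.4)), (np.float64(23.8), np.float64(7.5))]
-27.5 [(np.float64(4.4), np.float64(2.5)), (np.float64(8.6), np.float64(5.2)), (np.float64(12.6), np.float64(8.3)), (np.float64(16.3), np.float64(11.6)), (np.float64(19.8), np.float64(15.2))]
-47.5 [(np.float64(3.3), np.float64(3.8)), (np.float64(6.3), np.float64(7.9)), (np.float64(9.0), np.float64(12.1)), (np.float64(11.4), np.float64(16.5)), (np.float64(13.4), np.float64(21.1))]
-67.5 [(np.float64(1.8), np.float64(4.7)), (np.float64(3.2), np.float64(9.5)), (np.float64(4.3), np.float64(14.4)), (np.float64(5.0), np.float64(19.4)), (np.float64(5.4), np.float64(24.4))]
```

>>> apply_moves:
  series:
    - [0,0,0.0032,-0.0039,0,0,0]
    - [0,0,0.0067,-0.0075,0,0,0]
    - [0,0,0.0104,-0.0109,0,0,0]
    - [0,0,0.0143,-0.014,0,0,0]
    - [0,0,0.0184,-0.0169,0,0,0]

```text
clock: 7.63
tool_pos: [0.5256, 0.238, 0.2092]
tcp_rot: [-3.064, 0.691, -0.003]
contact_force: [-2.6, -0.5, 6.0]
grip_width: 0.242
grasp_force: 25.0
```

Run:
```python
from h import *
st()
```

```text
t 7.63 press mm [-96.3  72.6 209.2] yaw -25.4 Fp [-2.1 -1.5  6. ] g 0.242 25.0
```

>>> apply_moves:
  series:
    - [0,0,0.0043,-0.0026,0,0,0]
    - [0,0,0.0088,-0.0048,0,0,0]
    - [0,0,0.0135,-0.0067,0,0,0]
    - [0,0,0.0182,-0.0083,0,0,0]
    - [0,0,0.0231,-0.0096,0,0,0]

```text
clock: 8.05
tool_pos: [0.5157, 0.2165, 0.2192]
tcp_rot: [-3.065, 0.691, -0.004]
contact_force: [-2.5, -2.9, 9.0]
grip_width: 0.243
grasp_force: 25.0
```

>>> apply_moves:
  series:
    - [0,0,0.0049,-0.0009,0,0,0]
    - [0,0,0.0099,-0.0015,0,0,0]
    - [0,0,0.015,-0.0017,0,0,0]
    - [0,0,0.02,-0.0016,0,0,0]
    - [0,0,0.025,-0.0011,0,0,0]

```text
clock: 8.47
tool_pos: [0.5045, 0.1924, 0.2202]
tcp_rot: [3.062, -0.691, 0.003]
contact_force: [-1.5, -6.2, 8.6]
grip_width: 0.245
grasp_force: 25.0
```

Run:
```python
from h import *
st()
```

```text
t 8.47 press mm [-95.7  22.4 220.2] yaw -25.4 Fp [ 1.3 -6.3  8.6] g 0.245 25.0
```

>>> apply_moves:
  series:
    - [0,0,0.005,0.0003,0,0,0]
    - [0,0,0.0098,0.001,0,0,0]
    - [0,0,0.0146,0.0024,0,0,0]
    - [0,0,0.0193,0.0041,0,0,0]
    - [0,0,0.0238,0.006,0,0,0]

```text
clock: 8.88
tool_pos: [0.4941, 0.17, 0.2119]
tcp_rot: [3.059, -0.691, 0.0]
contact_force: [4.4, -8.6, -1.4]
grip_width: 0.242
grasp_force: 25.0
```

Run:
```python
from h import *
st()
```

```text
t 8.88 press mm [-95.5  -2.3 211.9] yaw -25.5 Fp [ 7.7 -5.9 -1.4] g 0.242 25.0
```

>>> apply_moves:
  series:
    - [0,0.0005,0.0027,0.0016,0,0,0]
    - [0,0.001,0.0053,0.0034,0,0,0]
    - [0,0.0015,0.0079,0.0052,0,0,0]
    - [0,0.002,0.0103,0.0072,0,0,0]

```text
clock: 9.22
tool_pos: [0.4892, 0.1592, 0.2036]
tcp_rot: [3.056, -0.692, -0.008]
contact_force: [-2.7, -8.0, 0.4]
grip_width: 0.245
grasp_force: 25.0
```

Run:
```python
from h import *
st()
```

```text
t 9.22 press mm [-95.3 -14.2 203.6] yaw -25.5 Fp [ 1.  -8.4  0.4] g 0.245 25.0
```

>>> apply_moves:
  series:
    - [0,0,0.0016,0.0014,0,0,0]
    - [0,0,0.0031,0.0029,0,0,0]
    - [0,0,0.0045,0.0044,0,0,0]

```text
clock: 9.47
tool_pos: [0.4873, 0.155, 0.1991]
tcp_rot: [3.056, -0.691, -0.008]
contact_force: [-3.8, -6.0, 6.9]
grip_width: 0.244
grasp_force: 25.0
```

Run:
```python
from h import *
st()
```

```text
t 9.47 press mm [-95.2 -18.8 199.1] yaw -25.5 Fp [-0.9 -7.   6.9] g 0.244 25.0
```

Run:
```python
from h import *
import cv2
st()
a=env.read_camera("scene")[140:270,235:335,::-1]
cv2.imwrite("pics/c5.png",cv2.resize(a,None,fx=4.5,fy=4.5,interpolation=cv2.INTER_CUBIC))
for z in(30,33,36,40): print(z,[tuple(round((k-o+.5)*4.5) for k,o in zip(proj("scene",W(*c,z)),(235,140))) for c in((-50,-50),(50,-50))])
```

```text
t 9.47 press mm [-95.2 -18.8 199.1] yaw -25.5 Fp [-0.9 -7.   6.9] g 0.244 25.0
30 [(231, 537), (409, 511)]
33 [(231, 532), (409, 507)]
36 [(231, 528), (409, 502)]
40 [(231, 522), (409, 496)]
```

View pics/c5.png

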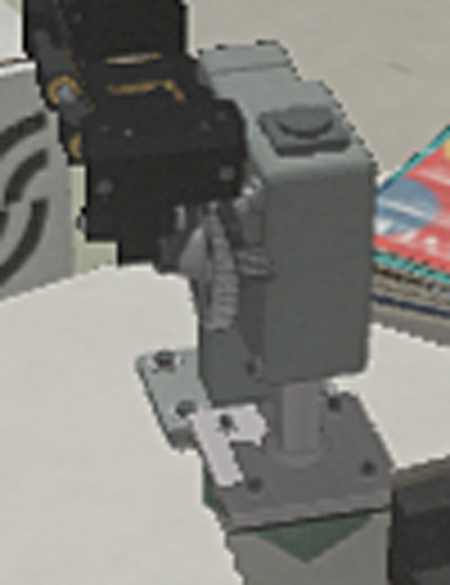

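The plate is now just above or on the green pack: its front edge runs from (232,530) to (390,508), hiding the pack's top. I'll probe with very small steps.

>>> apply_moves:
  series:
    - [0,0,0.0007,0.0007,0,0,0]
    - [0,0,0.0007,0.0007,0,0,0]

```text
clock: 9.68
tool_pos: [0.4873, 0.1551, 0.1992]
tcp_rot: [3.057, -0.691, -0.006]
contact_force: [-3.2, -6.5, 2.8]
grip_width: 0.242
grasp_force: 25.0
```

```bash
cat >> h.py <<'E'
def arc():
    s=env.sense(); p=RP.inv().apply(s['tool_pos']-O)*1000; F=RP.inv().apply(s['contact_force'])
    t=np.arcsin((p[1]-34)/72); tg=np.array([0,-np.cos(t),np.sin(t)]); ra=np.array([0,np.sin(t),np.cos(t)])
    print('theta',np.degrees(t).round(1),'Ft',(F@tg).round(1),'Fr',(F@ra).round(1)); st()
E
python3 -c "
from h import *
arc()"
```

```text
theta -47.0 Ft 2.9 Fr 7.2
t 9.68 press mm [-95.2 -18.7 199.2] yaw -25.5 Fp [-0.1 -7.2  2.8] g 0.242 25.0
```

>>> apply_moves:
  series:
    - [0,0,0.0007,-0.0007,0,0,0]
    - [0,0,0.0014,-0.0014,0,0,0]
    - [0,0,0.0014,-0.0014,0,0,0]

```text
clock: 9.93
tool_pos: [0.4874, 0.1552, 0.1995]
tcp_rot: [3.06, -0.692, -0.005]
contact_force: [0.5, -6.3, -4.8]
grip_width: 0.245
grasp_force: 25.0
```

```bash
python3 -c "
from h import *
arc()"
```

```text
theta -47.0 Ft 7.3 Fr 0.7
t 9.93 press mm [-95.2 -18.6 199.5] yaw -25.5 Fp [ 3.1 -5.5 -4.8] g 0.245 25.0
```

>>> apply_moves:
  series:
    - [0,0,0.001,0.0011,0,0,0]
    - [0,0,0.002,0.0022,0,0,0]
    - [0,0,0.002,0.0022,0,0,0]

```text
clock: 10.18
tool_pos: [0.4875, 0.155, 0.1992]
tcp_rot: [3.064, -0.691, -0.001]
contact_force: [-3.4, -2.9, 2.9]
grip_width: 0.242
grasp_force: 25.0
```

```bash
python3 -c "
from h import *
arc()"
```

```text
theta -47.0 Ft 0.7 Fr 5.0
t 10.18 press mm [-95.  -18.7 199.2] yaw -25.4 Fp [-1.8 -4.1  2.9] g 0.242 25.0
```

>>> apply_moves:
  series:
    - [0,0,0.0006,0.0005,0,0,0]
    - [0,0,0.001,0.0004,0,0,0]
    - [0,0,0.001,0.0004,0,0,0]

```text
clock: 10.43
tool_pos: [0.4875, 0.1549, 0.1992]
tcp_rot: [-3.063, 0.691, -0.0]
contact_force: [-6.0, -0.8, 6.1]
grip_width: 0.244
grasp_force: 25.0
```

```bash
python3 -c "
from h import *
arc()"
```

```text
theta -47.1 Ft -2.3 Fr 6.6
t 10.43 press mm [-94.9 -18.8 199.2] yaw -25.4 Fp [-5.  -3.3  6.1] g 0.244 25.0
```

>>> apply_moves:
  series:
    - [0,0.001,0.0003,-0.0012,0,0,0]
    - [0,0.0015,0.0006,-0.002,0,0,0]
    - [0,0.0015,0.0006,-0.002,0,0,0]
  force: 10

```text
clock: 10.68
tool_pos: [0.4876, 0.1548, 0.1993]
tcp_rot: [-3.062, 0.692, 0.004]
contact_force: [-6.0, 2.6, 0.2]
grip_width: 0.253
grasp_force: 10.0
```

```bash
python3 -c "
from h import *
arc()"
```

```text
theta -47.2 Ft 0.0 Fr 0.3
t 10.68 press mm [-94.8 -18.8 199.3] yaw -25.5 Fp [-6.6 -0.2  0.2] g 0.253 10.0
```

>>> apply_moves:
  series:
    - [0.022,-0.002,0,0,0,0,0]
    - [0.026,-0.002,0,0,0,0,0]
    - [0.032,-0.002,0,0,0,0,0]
    - [0.042,-0.002,0,0,0,0,0]
    - [0.05,-0.002,0,0,0,0,0]

```text
clock: 11.1
tool_pos: [0.4876, 0.1545, 0.2008]
tcp_rot: [-3.063, 0.691, -0.002]
contact_force: [0.2, -0.8, 0.1]
grip_width: 0.433
grasp_force: 0.0
```

```bash
python3 -c "
from h import *
arc()"
```

```text
theta -47.6 Ft 0.4 Fr 0.6
t 11.1 press mm [-94.7 -19.2 200.8] yaw -25.4 Fp [ 0.5 -0.7  0.1] g 0.433 0.0
```

Free of contact. Lift straight up and check.

>>> apply_moves:
  series:
    - [0.05,0,0,0,0,0,0]
    - [0.05,0,0,-0.01,0,0,0]
    - [0.05,0,0,-0.03,0,0,0]
    - [0.05,0,0,-0.06,0,0,0]
    - [0.05,0,0,-0.1,0,0,0]

```text
clock: 11.52
tool_pos: [0.4857, 0.1534, 0.3]
tcp_rot: [3.061, -0.691, -0.006]
contact_force: [1.7, 1.3, 0.2]
grip_width: 0.571
grasp_force: 0.0
```

>>> apply_moves:
  series:
    - [0.05,0,0,-0.03,0,0,0]
    - [0.05,0,0,-0.05,0,0,0]
    - [0.05,0,0,-0.05,0,0,0]
    - [0.05,0,0,-0.05,0,0,0]

```text
clock: 11.85
tool_pos: [0.4873, 0.1543, 0.3523]
tcp_rot: [-3.061, 0.691, -0.004]
contact_force: [-0.1, -0.4, -1.2]
grip_width: 0.575
grasp_force: 0.0
```

Run:
```python
from h import *
import cv2
st()
a=env.read_camera("scene")[140:270,235:335,::-1]
cv2.imwrite("pics/c6.png",cv2.resize(a,None,fx=4.5,fy=4.5,interpolation=cv2.INTER_CUBIC))
```

```text
t 11.85 press mm [-94.9 -19.4 352.3] yaw -25.4 Fp [ 0.1 -0.4 -1.2] g 0.575 0.0
```

View pics/c6.png

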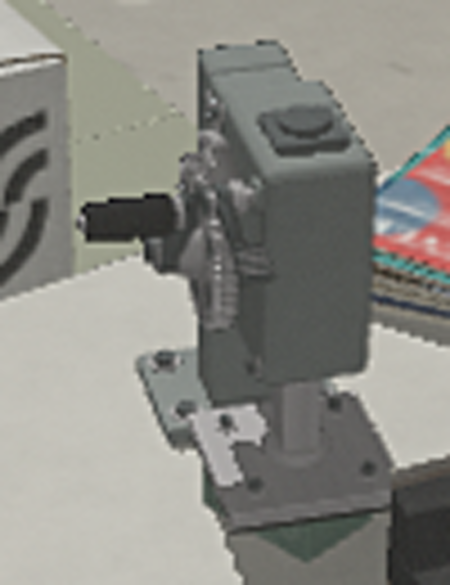

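The plate hasn't moved since I let go (front edge still at (232,530)). The grip stays at (130,218), the pawl is up and the lever is over. Handing in.

```bash
python3 -c "
from rig import env
print(env.finish_job())"
```

```text
the job is handed in; nothing more can be done
None
```

The plate rests on the green soap pack by its own weight, with the lever over, the pawl clear and the arm withdrawn; I handed the job in at about 12 s of the 54 s, but no verdict was returned.

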